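Snap the end cover onto the bearing with the cup driver

ROBOT

A 6-joint arm with a two-finger parallel gripper is mounted at the origin on the work surface. World frame = base frame: x ahead of the robot, y to its left, z up, the work surface at z = 0. Lengths are in mm, angles in rad, forces in N, time in s.
With the tool pointing down it reaches from about 300 to 775 mm from the base axis. Payload 14.6 kg.
Tool frame: the origin (TCP) lies between the finger pads; the fingertips stand 19 mm ahead of it and the grasp point (between the pads) is the TCP; z points along the fingers, y is the line along which they close (so a half turn about z gives the same grasp; the last joint's range is limited). The gripper opens to 94 mm and grips with 3 to 60 N. Pads are 16 mm wide; open, the fingers measure 119 mm over their backs; the gripper's body (75 mm by 177 mm) begins 78 mm behind the grasp point.
Start: joints at [-1.316, 0.3, 1.521, -0, 1.321, -0.067], TCP at [173.944, -521.759, 192.946] pointing down, gripper open.
Joint ranges: [-3.03, 3.03], [-0.79, 2.21], [0.23, 2.52], [-1.04, 4.18], [0, 3.07], [-2.55, 2.55]. Speed limits (rad/s): [2.22, 2.22, 2.57, 3.14, 3.14, 3.14].

INTERFACE

Orientations are given as [roll, pitch, yaw] about the fixed x, y, z axes, in that order (R = Rz(yaw) Ry(pitch) Rx(roll)).
In Python, from cell import monitor, imaging, job, find_in, trace gives the robot as it stands. The module is installed in compiled form; this text tells all that it offers.
- The arm moves only by the tool arm_command, never from a script. Its argument "steps" is a list of rows, each a list of 5 numbers: the opening, from 0 (shut) to 1 (fully open), then the shift along the tool's x, y, z in mm, then the turn about the tool's z in degrees. In form: [[gripper, dx, dy, dz, turn], ...]. A call has 1 to 20 rows; each row is the pose to reach, as a shift and turn from the pose commanded when the call began, along the tool's axes at that moment; what a row does not reach only later rows make up. A row lasts 1/8 s, in which the tool goes at most 62.5 mm and 10.7 degrees, less where a joint would pass 70% of its speed; a pose out of reach is approached as far as the arm can. A call with a gripper value outside its range is refused whole. The fingers move at their own pace and stop on an object; "force" is the grip in N (left out, the last holds). Time passes only in rows, so rows that repeat a pose let the fingers close. It gives the time, the measured TCP pose, the force, the opening and the grip force at its end, in the units of the state.
- monitor.read_state(): the state, without advancing time (a new reading comes with each control period).
- imaging.camera(name): name is "side" or "top"; returns a dict with "img" (420x560x3 uint8, red, green, blue), "mtx" (3x3 intrinsics, pixels), "view" (4x4, takes a point from world to camera coordinates). Camera axes: x right, y down, z forward; pixel columns grow to the right and rows downward; lengths in mm; the calibration is good to about 2 mm. A picture is of the moment at which its call begins. There is no depth.
- job.sign_off(): hands the job in; it is judged then, once.
Trained networks look in a picture, given as the dict that the camera call returned (one of the last four; its "shot" number tells which), for a name from the list of things; names that differ only in an ending like _2 or _b are one class to them, and where a whole thing is asked for, a point or a joint stands for the part that bears it (a point fixed in the world has none). Each returns a list of dicts, best first, with "p" (0 to 1); they miss things now and then, are a little off and sometimes report something else, mostly with a low value. They report only what shows in the picture. A call takes as long as a camera call. They do not tell look-alikes from the thing itself.
- find_in(picture, target): "rect" ([centre column, centre row, width, height] in pixels, round what is visible of it).
- trace(picture, target): "region" (420x560 bool, what is visible of it) and "rect" ([centre column, centre row, width, height] in pixels, round what is visible of it).
The state is a dict: "clock": time; "joints": joint angles; "qd": joint speeds; "effort": joint torques, N m; "eef_pos": TCP position; "eef_rot": TCP orientation; "wrist_force": force on the tool from outside, world axes, zero at the start; "moment": the same for the moment, N m; "finger_gap": finger opening in mm; "finger_force": force on a finger pad.
Only numpy, scipy, OpenCV 4.12 (cv2) and the standard library are available. Lean on these libraries where they do the work, as an engineer would, in place of code of your own. Each camera call takes 0.05 s, during which the arm holds its last target. There are 200 camera calls.

TASK

One of the two flange bearings on the bench is still open: take the loose black end cover from the steel tray and rest it in the open mouth, hooks down, only as far as it sits by itself. Then put the hollow cup driver over the cover's dome and press its rim down squarely and steadily, without ramming, until it clicks fully home all round, and stand the driver back upright on its rubber mat. Push the cover in with the cup driver only, never with the gripper, and leave the other things on the bench where they are.

Things in the scene. Friction and masses are not known exactly. Their poses are not given: they have to be found in the camera images.
- cover: Loose black plastic snap-in end cover, 34 mm high, 0.11 kg. Origin: centre of its underside, z up. Skirt, locating spigot and four spring hooks below (z 0 to 16 mm, hooks reach 34 mm from the axis), round rim flange 76 mm across (z 16 to 20), flat-topped dome 44 mm across (z 20 to 34; grip here). Starts hooks down on the tray floor; round, so its yaw is free.
- cover_rim (a point): Centre of the underside of the cover's rim, 16 mm above the cover's origin. When home it coincides with bearing_mouth (rim flat on the hub face).
- bearing: The open flange bearing, grey cast iron, does not move. Origin: centre of its underside on the bench. Square flange 118 mm, 14 mm thick; round hub 96 mm across, 42 mm high, with a 62 mm mouth. Left or right of the finished bearing.
- bearing_mouth (a point): Centre of the open mouth in the hub's flat top face, 42 mm above the bench, z up. Laid in, the cover rests on its hook ramps with its rim 10 mm above this face and centres itself if set within 4 mm. Pressing meets a spring force rising to about 16 N in the first 3 mm, then little force for about 5 mm, then the hooks snap under the lip and the rim stops hard on the face.
- driver: The seating tool: loose aluminium cup driver, 104 mm high, 0.4 kg, standing mouth down on the mat. Origin: centre of its mouth, z up. Cup 72 mm outside, 55 mm inside, hollow 20 mm deep, its top at z 34 mm; plain round handle 30 mm thick from z 34 to 104 mm. Over the dome its mouth bears on the cover's rim, so with the cover home the mouth is 4 mm above the bearing's face.
- driver_grip (a point): Point on the axis of the driver's handle, 62 mm above its mouth: a good height to grip (handle 30 mm thick).
- mat: Black rubber mat 160 x 140 mm (its x, y), 3 mm thick, fixed; the driver's place, left or right of the robot. Origin: centre of its underside on the bench.
- tray: Shallow sheet-steel tray 160 x 130 mm (its x, y), walls 12 mm high, floor 2 mm thick, fixed; the cover lies in it, on the side opposite the mat. Origin: centre of its underside.
- bearing_done: A second flange bearing, the same casting, with its cover already home (bystander, does not move; shows how home looks: rim flat on the hub, 60 mm high over all). Origin: centre of its underside.
- small_driver: Bystander: smaller flat-faced driver, solid foot 52 mm across, handle 22 mm, 86 mm high, loose, standing between mat and tray. Origin: centre of its foot.
- grease_tin: Bystander: loose tin 68 mm across, 85 mm high, to the left of the bearings. Origin: centre of its foot.
- hammer: Bystander: loose hammer, 260 mm long, wooden handle, lying on the bench to the right of the bearings. Origin: under the middle of its length; x runs along it towards the head.
There are look-alikes about, which are no part of the job. What is shaped like the driver but purple is not meant.

How it is judged (in metres and radians):
On the way, in this order (a step that is already met when the one before it is completed fails the run):
1. the cover rests by itself in the mouth of the open bearing, level, not yet pushed in, and let go of (horizontal distance between cover_rim and bearing_mouth below 0.005 m and z of cover_rim in the frame of bearing_mouth between 0.006 and 0.014 m and angle between cover's own z axis and vertical below 0.12 rad and contact force between the fingers and cover below 0.1 N), for 0.2 s.
2. the cover is pressed home by the cup driver (z of cover_rim in the frame of bearing_mouth below 0.0015 m and horizontal distance between cover_rim and bearing_mouth below 0.003 m and contact force between driver and cover above 2 N).
At the end, for the whole second after the job is handed in: The cover is home in the open bearing: rim within 1.5 mm of the hub face, centred within 3 mm, tilt below 2 degrees. The driver stands upright (within 3.4 degrees), at rest on the rubber mat, its axis within 60 mm (mat's x) and 50 mm (mat's y) of the mat's centre (z of cover_rim in the frame of bearing_mouth below 0.0015 m and horizontal distance between cover_rim and bearing_mouth below 0.003 m and angle between cover's own z axis and vertical below 0.035 rad and x of driver in the frame of mat between -0.06 and 0.06 m and y of driver in the frame of mat between -0.05 and 0.05 m and z of driver in the frame of mat below 0.006 m and angle between driver's own z axis and vertical below 0.06 rad and linear speed of driver below 0.02 m/s); the robot touches nothing.
It fails at once if the gripper or arm touches the cover with more than 1 N while it is pushed in to between 6 mm and 1.5 mm from home (it must be pushed in by the driver) (horizontal distance between cover_rim and bearing_mouth below 0.01 m and z of cover_rim in the frame of bearing_mouth between 0.0015 and 0.006 m and contact force between any of the fingers, the arm and cover above 1 N).
It fails at once if the driver bears on the cover while it leans more than 8 degrees (contact force between driver and cover above 3 N and angle between driver's own z axis and vertical above 0.14 rad).
It fails at once if the cover is rammed: the driver bears on it with more than 90 N (contact force between driver and cover above 90 N).
It fails at once if the small driver, the grease tin or the hammer is moved more than 30 mm (distance of any of small_driver, grease_tin, hammer from where it was at the start of the episode above 0.03 m).
It also fails if it takes over 61 s, if anything falls off the work surface, if the arm or the gripper's body presses on something with over 40 N, if the wrist force passes 120 N, or if a joint passes its speed limit or range.

## Working session

There is one attempt and no reset: what is moved stays moved. The work goes in short steps, Python scripts to look and compute and a tool call to move; the robot and the scene stay as the last step left them, time stands still between calls to the robot, and variables do not carry over. Pictures are saved under pics/ and viewed, at most 10 in all, crops included, and the job is handed in when it is done.

Besides the shell and the picture viewer there is one more tool, called after "Request:" by a JSON object that holds its "name" and its "arguments", one argument or row to a line. arm_command: Moves the arm, as the interface text tells. Its arguments: {"type":"object","properties":{"steps":{"type":"array","items":{"type":"array","items":{"type":"number"}}},"force":{"type":"number"}},"required":["steps"]}

```bash
mkdir -p pics
cat > h.py <<'E'
import numpy as np, cv2
from cell import monitor, imaging, job, find_in, trace
def px(c,p):
    q=c["view"]@np.r_[p,1]; q=c["mtx"]@q[:3]; return q[:2]/q[2]
def ray(c,u,v,z):
    R=c["view"][:3,:3];t=c["view"][:3,3]; o=-R.T@t
    d=R.T@np.linalg.inv(c["mtx"])@np.array([u,v,1.]); return o+d*(z-o[2])/d[2]
E
python3 - <<'E'
from h import *
np.set_printoptions(precision=1,suppress=True)
s=monitor.read_state(); print(s)
C={n:imaging.camera(n) for n in("top","side")}
cv2.imwrite("pics/a.png",np.hstack([cv2.resize(C[n]["img"],(800,600))[:,:,::-1] for n in C])[:, :800]); cv2.imwrite("pics/b.png",cv2.resize(C["side"]["img"],(800,600))[:,:,::-1])
for n in C:
    c=C[n]; R=c["view"][:3,:3]; print(n,"cam at",-R.T@c["view"][:3,3],R[2])
    for t in("cover","bearing","driver","mat","tray","bearing_done","small_driver","grease_tin","hammer"):
        for d in find_in(c,t)[:4]:
            r=np.array(d["rect"]); print(t,round(d["p"],2),r,ray(c,r[0],r[1],0))
E
```

```text
{'clock': 0.0, 'joints': array([-1.3,  0.3,  1.5, -0. ,  1.3, -0.1]), 'qd': array([ 0.,  0.,  0.,  0., -0.,  0.]), 'effort': array([ -0. , -53.2, -35.3,   0.1,   0. ,  -0. ]), 'eef_pos': array([ 173.9, -521.5,  192.4]), 'eef_rot': array([-3.1, -0. ,  0.3]), 'wrist_force': array([0.6, 0.1, 0.4]), 'moment': array([-0.,  0.,  0.]), 'finger_force': 0.0, 'finger_gap': 94.0055814708451}
top cam at [ 400.2  -13.6 1305.7] [ 0.1 -0.  -1. ]
cover 0.58 [176.9 271.1  32.6  33.1] [399.3 217.1   0. ]
bearing 0.75 [221.9 164.8  54.9  51.5] [656.9 114.9   0. ]
driver 0.95 [312.5 250.1  34.   30.9] [ 450.8 -105.8    0. ]
driver 0.56 [371.7 271.5  33.4  31.3] [ 400.4 -247.9    0. ]
mat 0.55 [372.8 272.1  66.4  72.2] [ 399.  -250.5    0. ]
tray 0.78 [172.7 266.8  64.6  75.8] [409.4 227.3   0. ]
bearing_done 0.52 [267.2 257.8  21.3  20.7] [431.9   2.8   0. ]
small_driver 0.61 [268.5 255.9  19.2  21.6] [436.4  -0.3   0. ]
small_driver 0.57 [177.4 271.6  34.4  33.9] [398.1 215.9   0. ]
grease_tin 0.56 [141.8 185.1  36.5  30.1] [605.4 307.1   0. ]
hammer 0.68 [421.  185.2  39.  111.6] [ 610.7 -371.7    0. ]
side cam at [514.  682.8 719.8] [ 0.  -0.7 -0.7]
cover 0.55 [345.  315.8  42.3  38. ] [401.6 199.9   0. ]
bearing 0.68 [348.1 318.1  38.6  38.4] [395.8 204.7   0. ]
bearing 0.67 [222.1 273.6  55.9  53.6] [658.3 117.4   0. ]
driver 0.94 [338.4 164.   26.8  43.6] [ 398.5 -297.3    0. ]
mat 0.6 [340.8 173.3  60.6  38.6] [ 393.3 -255.3    0. ]
mat 0.29 [347.5 320.4  36.7  39.9] [397.2 210.    0. ]
tray 0.56 [344.6 329.5  89.1  71.7] [403.7 230.6   0. ]
bearing_done 0.81 [252.1 202.1  48.3  41.8] [ 621.2 -114.9    0. ]
small_driver 0.87 [329.2 228.2  23.2  36.7] [428.6 -39.9   0. ]
grease_tin 0.7 [234.7 343.4  44.   60.1] [608. 277.   0.]
hammer 0.89 [267.6 144.1  88.3  27.5] [ 605.2 -375.3    0. ]
```

View pics/a.png

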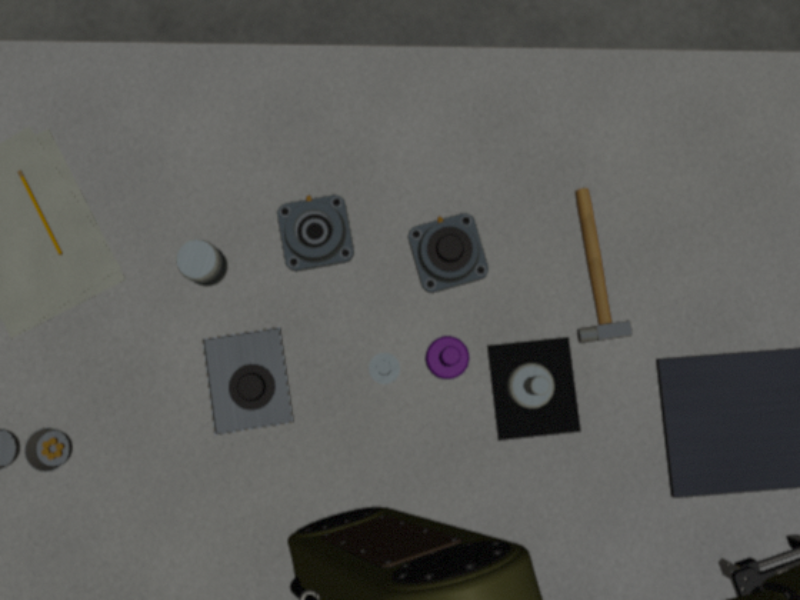

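View pics/b.png

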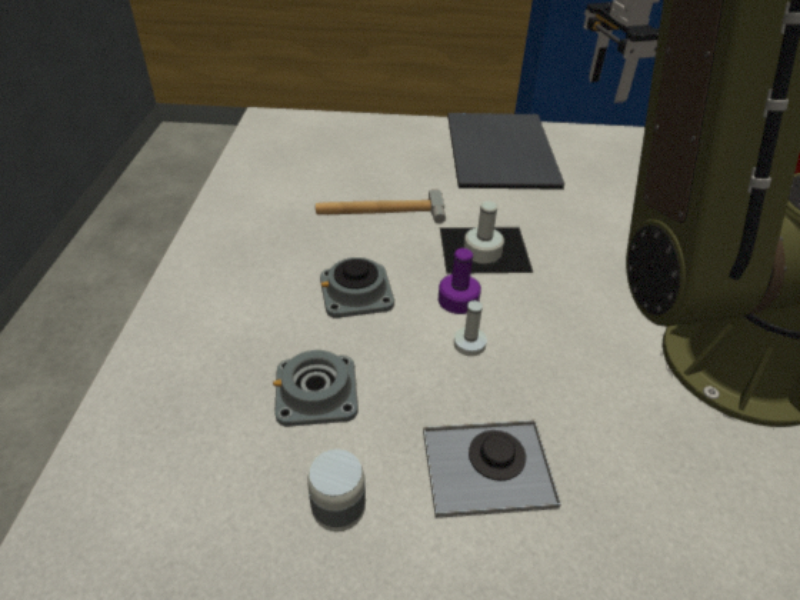

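The top view (560 px scale) shows these items:
- **Drivers:** the silver cup driver is on the black mat at (372,271). The purple look-alike is at (313,250) and the small driver at (268,257).
- **Covers:** the loose cover is in the tray at (176,271), and the fitted one is in the right bearing at (313,174).
- **Open bearing:** the left one, at (221,163), with its rings visible.

I choose the tray cover, the silver driver on the mat and the left bearing. Next I check the choice in one crop and measure by fitting silhouettes.

```bash
cat >> h.py <<'E'
from scipy.optimize import minimize
A=np.linspace(0,2*np.pi,48,endpoint=False)
def disc(r,z): return np.c_[r*np.cos(A),r*np.sin(A),0*A+z]
def sq(h,z): return np.array([[a*h,b*h,z] for a in(-1,1) for b in(-1,1)])
# parts: list of convex point sets
MODEL={"cover":[np.r_[disc(38,16),disc(38,20)],np.r_[disc(22,20),disc(22,34)],np.r_[disc(31,0),disc(31,16)]],
"driver":[np.r_[disc(36,0),disc(36,34)],np.r_[disc(15,34),disc(15,104)]],
"bearing":[np.r_[sq(59,0),sq(59,14)],np.r_[disc(48,14),disc(48,42)]],
"mat":[np.array([[a*80,b*70,3.] for a in(-1,1) for b in(-1,1)])],
"small_driver":[disc(26,3),np.r_[disc(11,0),disc(11,86)]]}
def render(c,m,x,y,z,yaw=0,S=4):
    im=np.zeros((420*S,560*S),np.uint8); cs,sn=np.cos(yaw),np.sin(yaw)
    for P in MODEL[m]:
        Q=np.c_[P[:,0]*cs-P[:,1]*sn+x,P[:,0]*sn+P[:,1]*cs+y,P[:,2]+z]
        q=np.array([px(c,p) for p in Q]); q=(q+.5)*S
        cv2.fillConvexPoly(im,cv2.convexHull(q.astype(np.float32)).astype(np.int32),255)
    return cv2.resize(im,(560,420),interpolation=cv2.INTER_AREA)/255.
def fit(cs,m,masks,x0,z,yaw=None):
    def f(p):
        e=0
        for c,M in zip(cs,masks):
            r=render(c,m,p[0]*10,p[1]*10,z,p[2]/5 if len(p)>2 else 0); e+=np.abs(r-M).sum()/M.sum()
        return e/len(cs)
    p0=[x0[0]/10,x0[1]/10]+([yaw*5] if yaw is not None else [])
    sim=np.vstack([p0]+[np.array(p0)+.8*np.eye(len(p0))[i] for i in range(len(p0))])
    o=minimize(f,p0,method="Nelder-Mead",options=dict(initial_simplex=sim,xatol=.02,fatol=1e-4,maxiter=90))
    return [o.x[0]*10,o.x[1]*10]+([o.x[2]/5] if len(p0)>2 else []),o.fun
def mask(c,name,xyz,tol=25):
    u=px(c,xyz)
    for t in trace(c,name):
        if np.hypot(*(np.array(t["rect"][:2])-u))<tol: return t["region"].astype(float),t["p"]
    return None,0
E
cat > m.py <<'E'
from h import *
np.set_printoptions(precision=1,suppress=True)
C={n:imaging.camera(n) for n in("top","side")}
cr=[]
for n,p in(("side",(395,213,15)),("side",(395,-250,50)),("side",(655,118,30)),("top",(400,-200,10))):
    u=px(C[n],p).astype(int); cr.append(cv2.resize(C[n]["img"][u[1]-40:u[1]+40,u[0]-40:u[0]+40],(380,290),interpolation=cv2.INTER_CUBIC))
cv2.imwrite("pics/c.png",np.vstack([np.hstack(cr[:2]),np.hstack(cr[2:])])[:,:,::-1])
for m,x0,z,yaw in(("cover",(395,213),2,None),("driver",(395,-250),3,None),("bearing",(655,118),0,.15),("mat",(396,-250),0,.05),("small_driver",(430,0),0,None)):
    cs=[];ms=[]
    for n in C:
        M,p=mask(C[n],m,(*x0,20))
        if M is None: print(m,n,"none"); continue
        cs.append(C[n]);ms.append(M); r,e=fit([C[n]],m,[M],x0,z,yaw); print(m,n,round(p,2),M.sum(),np.array(r),round(e,2))
    if len(cs)==2: r,e=fit(cs,m,ms,x0,z,yaw); print(m,"both",np.array(r),round(e,2))
E
time python3 m.py
```

```text
cover top 0.81 865.0 [399.8 216.3] 0.03
cover side 0.92 1188.0 [400.  216.4] 0.05
cover both [400.  216.4] 0.04
driver top 0.96 822.0 [ 403.6 -242.2] 0.05
driver side 0.87 764.0 [ 403.5 -240.7] 0.11
driver both [ 403.5 -241.8] 0.08
bearing top 0.61 2223.0 [660.4 118.4   0.2] 0.09
bearing side 0.96 2786.0 [660.  119.6   0.2] 0.05
bearing both [660.  119.    0.2] 0.08
mat top 0.93 3157.0 [ 400.1 -250.8    0.1] 0.28
mat side 0.71 1134.0 [ 399.5 -248.5    0.1] 0.69
mat both [ 399.7 -249.7    0.1] 0.5
small_driver top 0.85 369.0 [432.6   0.4] 0.05
small_driver side 0.57 540.0 [430.8   2. ] 0.14
small_driver both [431.8   0.6] 0.12
real	0m5.130s
user	0m4.733s
sys	0m1.671s
```

View pics/c.png

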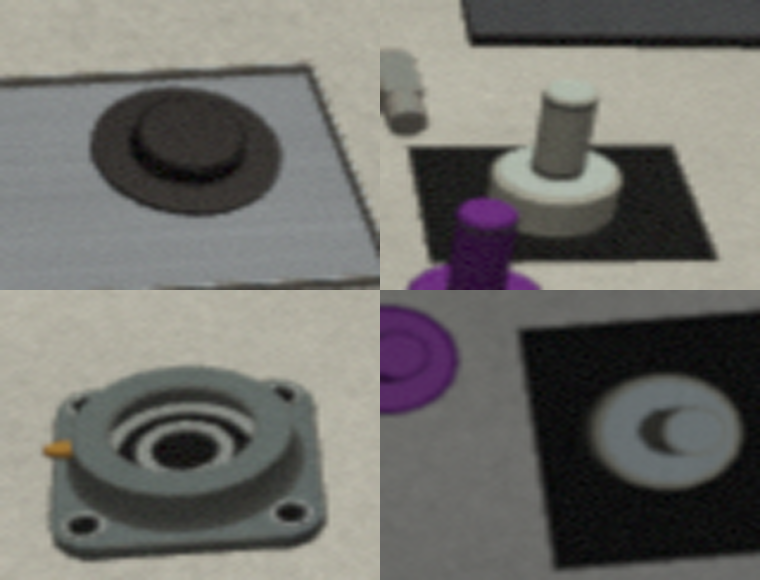

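Run:
```python
from h import *
np.set_printoptions(precision=4,suppress=True)
s=monitor.read_state(); print(s["eef_pos"],s["eef_rot"],s["clock"])
from scipy.spatial.transform import Rotation as R
Rm=R.from_euler("xyz",s["eef_rot"]).as_matrix(); print(Rm)
print(Rm.T@(np.array([400,216.4,200])-s["eef_pos"]))
```

```text
[ 173.9607 -521.7577  192.9316] [-3.1416 -0.      0.3218] 1.6
[[ 0.9487  0.3163  0.    ]
 [ 0.3163 -0.9487  0.    ]
 [ 0.     -0.     -1.    ]]
[ 447.9024 -628.772    -7.0479]
```

The crop confirms the choice: the black cover lies hooks down in the tray, the silver cup driver stands on the mat behind the purple one, and the left bearing is empty. Both cameras agree to about 1 mm: cover (400,216), bearing (660,119), driver (403.5,-242). Moving to above the cover.

Request:
{"name": "arm_command", "arguments": {
  "steps": [
    [1,50,-32,0,0],
    [1,100,-65,0,0],
    [1,150,-98,0,0],
    [1,200,-130,0,0],
    [1,250,-163,0,0],
    [1,300,-195,0,0],
    [1,350,-228,0,0],
    [1,398,-259,0,0],
    [1,405,-315,20,0],
    [1,413,-375,40,0],
    [1,420,-435,60,0],
    [1,430,-495,70,0],
    [1,438,-555,80,0],
    [1,445,-605,90,0],
    [1,448,-629,100,0],
    [1,448,-629,100,0],
    [1,448,-629,100,0]
  ],
  "force": 25
}}

```text
clock: 3.72
eef_pos: [400.3, 216.1, 93.3]
eef_rot: [3.141, -0.0, 0.322]
wrist_force: [-0.0, 0.0, 0.5]
finger_gap: 94.1
finger_force: 0.0
```

Request:
{"name": "arm_command", "arguments": {
  "steps": [
    [1,0,0,20,0],
    [1,0,0,38,0],
    [1,0,0,46,0],
    [1,0,0,49,0],
    [1,0,0,49,0],
    [0.4,0,0,49,0],
    [0.35,0,0,49,0],
    [0.35,0,0,49,0],
    [0.35,0,0,49,0],
    [0.35,0,0,49,0]
  ],
  "force": 25
}}

```text
clock: 4.97
eef_pos: [400.0, 216.7, 44.0]
eef_rot: [3.142, 0.0, 0.322]
wrist_force: [0.3, 0.5, 0.7]
finger_gap: 47.6
finger_force: 0.0
```

Request:
{"name": "arm_command", "arguments": {
  "steps": [
    [0.3,0,0,0,0],
    [0.3,0,0,0,0],
    [0.3,0,0,0,0],
    [0.3,0,0,-10,0],
    [0.3,0,0,-30,0]
  ]
}}

```text
clock: 5.6
eef_pos: [399.7, 216.5, 74.4]
eef_rot: [3.141, 0.001, 0.322]
wrist_force: [0.7, -1.3, 0.2]
finger_gap: 28.1
finger_force: 0.0
```

Run:
```python
from h import *
c=imaging.camera("side"); u=px(c,(400,216,40)).astype(int)
t=imaging.camera("top"); v=px(t,(400,216,40)).astype(int)
f=lambda c,u: cv2.resize(c["img"][u[1]-50:u[1]+50,u[0]-60:u[0]+60],(400,333),interpolation=cv2.INTER_CUBIC)
cv2.imwrite("pics/d.png",np.hstack([f(c,u),f(t,v)])[:,:,::-1])
M,p=mask(c,"cover",(400,216,20),40)
if M is not None: print(p,M.sum(),fit([c],"cover",[M],(400,216),2))
```

```text
0.6 1147.0 ([np.float64(399.21309435367573), np.float64(216.8984444737435)], np.float64(0.05173940543959519))
```

View pics/d.png

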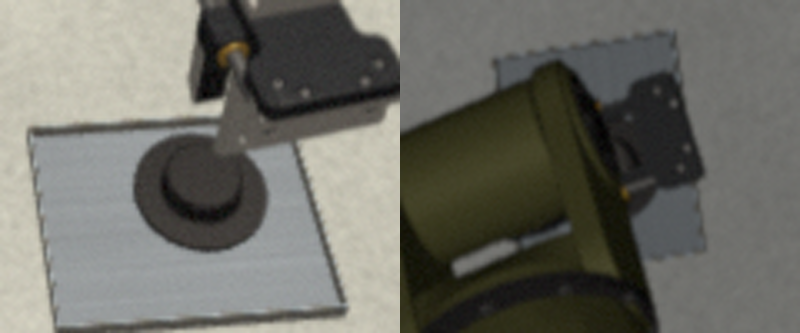

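The side view shows the cover unmoved in the tray, with the dome near crop (203,180) and the fingers closed above it. I project the tool geometry into the picture to find where the fingertips really are.

Run:
```python
from h import *
from scipy.spatial.transform import Rotation as R
s=monitor.read_state(); print(s["eef_pos"],s["finger_gap"],s["clock"])
c=imaging.camera("side"); Rm=R.from_euler("xyz",s["eef_rot"]).as_matrix()
u=px(c,(400,216,40)).astype(int); im=cv2.resize(c["img"][u[1]-70:u[1]+50,u[0]-70:u[0]+70],None,fx=5,fy=5,interpolation=cv2.INTER_CUBIC)[:,:,::-1].copy()
def dot(p,col):
    q=(px(c,p)-u+[70,70]+.5)*5; cv2.circle(im,tuple(int(a) for a in q),5,col,-1)
g=s["finger_gap"]/2
for y in(-g,g):
    for z in(19,0): dot(s["eef_pos"]+Rm@[0,y,z],(0,0,255) if z else (0,255,255))
for x in(-37,37):
    for y in(-88,88): dot(s["eef_pos"]+Rm@[x,y,-78],(0,255,0))
cv2.imwrite("pics/e.png",im); print(im.shape)
```

```text
[400.53052001 216.89491376  74.8368901 ] 28.182874155934893 5.75
(600, 700, 3)
```

View pics/e.png

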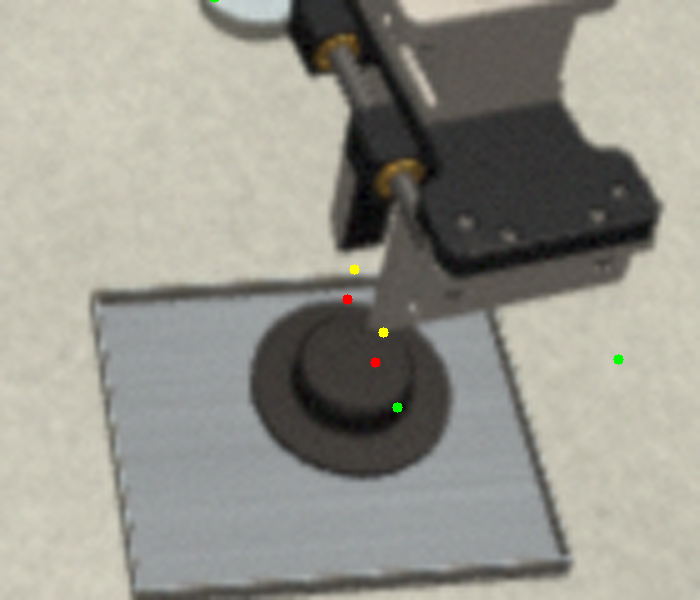

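Run:
```python
from h import *
np.set_printoptions(precision=1,suppress=True)
c=imaging.camera("side"); t=imaging.camera("top")
P=np.array([173.96,-521.8,192.9]); a=np.array([.3163,-.9487,0])
for s in(-1,1):
    for g in (47,59.5):
        for z in(0,-19): print("start",s,g,z,px(c,P+a*g*s+[0,0,z])*800/560,px(t,P+a*g*s+[0,0,z])*800/560)
# in e.png: tips near (395,330), far (360,248)
u=px(c,(400,216,40)).astype(int); Q=np.array([400.5,216.9,74.8])
for k,s in((np.array([395,330]),-1),(np.array([360,248]),1)):
    q=k/5-.5+u-70
    for z in(55,65,75,85,95): print(s,z,ray(c,*q,z), (Q+a*14.1*s)[:2],(Q+a*26*s)[:2])
```

```text
start -1 47 0 [614.9 106.8] [720.6 561.7]
start -1 47 -19 [612.4 116. ] [715.  558.8]
start -1 59.5 0 [618.1 109.7] [712.3 564.7]
start -1 59.5 -19 [615.5 118.8] [706.9 561.6]
start 1 47 0 [592.1  86.8] [782.4 540. ]
start 1 47 -19 [589.9  95.7] [775.8 537.4]
start 1 59.5 0 [589.2  84.3] [790.6 537.1]
start 1 59.5 -19 [587.1  93.1] [783.8 534.5]
-1 55 [388.1 215.   55. ] [396.  230.3] [392.3 241.6]
-1 65 [390. 222.  65.] [396.  230.3] [392.3 241.6]
-1 75 [391.9 229.   75. ] [396.  230.3] [392.3 241.6]
-1 85 [393.8 236.1  85. ] [396.  230.3] [392.3 241.6]
-1 95 [395.7 243.1  95. ] [396.  230.3] [392.3 241.6]
1 55 [399.1 178.8  55. ] [405.  203.5] [408.7 192.2]
1 65 [400.8 186.3  65. ] [405.  203.5] [408.7 192.2]
1 75 [402.6 193.9  75. ] [405.  203.5] [408.7 192.2]
1 85 [404.3 201.5  85. ] [405.  203.5] [408.7 192.2]
1 95 [406.  209.1  95. ] [405.  203.5] [408.7 192.2]
```

The tips appear about 20–25 mm higher than the nominal tool says. That also explains the clean miss above the 36 mm dome without moving the cover. I'll lower in small steps with a force watch and close on the dome.

Request:
{"name": "arm_command", "arguments": {
  "steps": [
    [0.75,0,0,0,0],
    [0.75,0,0,0,0],
    [0.75,0,0,0,0],
    [0.75,0,0,20,0],
    [0.75,0,0,34,0],
    [0.75,0,0,39,0],
    [0.75,0,0,42,0],
    [0.75,0,0,44,0]
  ]
}}

```text
clock: 6.9
eef_pos: [400.2, 216.7, 30.1]
eef_rot: [-3.142, -0.0, 0.322]
wrist_force: [-0.5, -0.3, -0.2]
finger_gap: 70.5
finger_force: 0.0
```

Run:
```python
from h import *
s=monitor.read_state(); print(s["eef_pos"],s["finger_gap"],s["wrist_force"],s["clock"])
c=imaging.camera("side")
u=px(c,(400,216,40)).astype(int); im=cv2.resize(c["img"][u[1]-60:u[1]+60,u[0]-70:u[0]+70],None,fx=5,fy=5,interpolation=cv2.INTER_CUBIC)[:,:,::-1].copy()
cv2.imwrite("pics/f.png",im)
```

```text
[400.18174339 216.73728216  30.12127046] 70.48298512576316 [-0.49191644 -0.2851702  -0.15072389] 6.9
```

View pics/f.png

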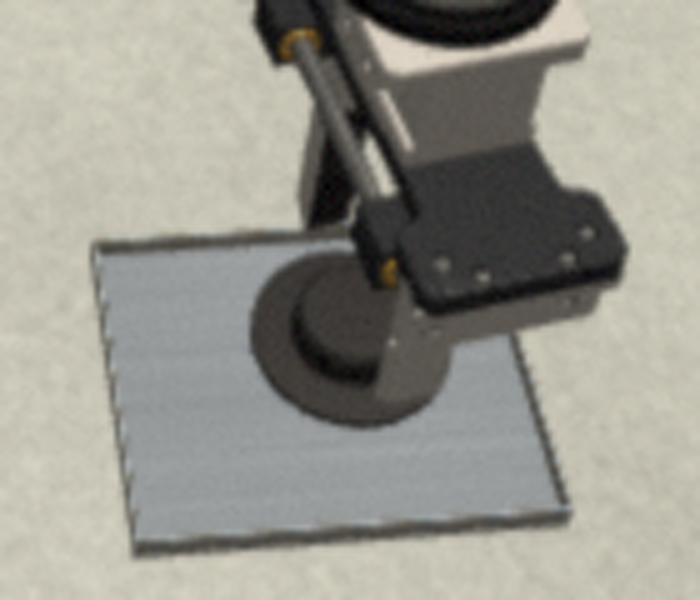

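Run:
```python
from h import *
np.set_printoptions(precision=1,suppress=True)
c=imaging.camera("side"); u=px(c,(400,216,40)).astype(int)
for k,nm in(((375,400),"near L"),((415,402),"near R"),((305,222),"far L"),((350,225),"far R")):
    q=np.array(k)/5-.5+u-[70,60]
    print(nm,[ray(c,*q,z) for z in(20,30,40)])
a=np.array([.3163,-.9487]); x=np.array([.9487,.3163]); P=np.array([400.2,216.7])
for g in(-48,-35,35,48): print(g,[P+a*g+x*w for w in(8,-8)])
```

```text
near L [array([392.2, 244. ,  20. ]), array([394. , 250.3,  30. ]), array([395.7, 256.5,  40. ])]
near R [array([377.5, 243.6,  20. ]), array([379.4, 249.9,  30. ]), array([381.4, 256.1,  40. ])]
far L [array([415.6, 165.9,  20. ]), array([417. , 173.3,  30. ]), array([418.4, 180.7,  40. ])]
far R [array([397.7, 165.8,  20. ]), array([399.4, 173.2,  30. ]), array([401. , 180.6,  40. ])]
-48 [array([392.6, 264.8]), array([377.4, 259.7])]
-35 [array([396.7, 252.4]), array([381.5, 247.4])]
35 [array([418.9, 186. ]), array([403.7, 181. ])]
48 [array([423. , 173.7]), array([407.8, 168.6])]
```

No contact yet even though the nominal tips would be inside the rim, so the tips are clearly higher than reported. I keep lowering gently.

Request:
{"name": "arm_command", "arguments": {
  "steps": [
    [0.75,0,0,4,0],
    [0.75,0,0,8,0],
    [0.75,0,0,10,0],
    [0.75,0,0,10,0]
  ]
}}

```text
clock: 7.5
eef_pos: [399.9, 216.6, 19.8]
eef_rot: [3.142, 0.0, 0.322]
wrist_force: [-0.1, 0.2, -0.3]
finger_gap: 70.5
finger_force: 0.0
```

Request:
{"name": "arm_command", "arguments": {
  "steps": [
    [0.75,0,0,2,0],
    [0.75,0,0,3,0],
    [0.75,0,0,3,0]
  ]
}}

```text
clock: 7.88
eef_pos: [400.0, 216.6, 16.9]
eef_rot: [-3.142, 0.0, 0.322]
wrist_force: [0.1, -0.4, -0.4]
finger_gap: 70.5
finger_force: 0.0
```

Request:
{"name": "arm_command", "arguments": {
  "steps": [
    [0.4,0,0,0,0],
    [0.4,0,0,0,0],
    [0.4,0,0,0,0]
  ]
}}

```text
clock: 8.25
eef_pos: [400.0, 216.7, 17.0]
eef_rot: [-3.142, -0.0, 0.322]
wrist_force: [-0.3, -1.3, 0.0]
finger_gap: 44.1
finger_force: 0.3
```

Contact at 44 mm gap, so the fingers are at dome height. I go a little lower for overlap, feeling for the rim.

Request:
{"name": "arm_command", "arguments": {
  "steps": [
    [0.55,0,0,0,0],
    [0.55,0,0,2,0],
    [0.55,0,0,4,0],
    [0.55,0,0,4,0]
  ]
}}

```text
clock: 8.75
eef_pos: [399.9, 216.6, 12.7]
eef_rot: [3.142, 0.0, 0.322]
wrist_force: [-0.2, -1.0, 0.9]
finger_gap: 52.0
finger_force: 0.0
```

Request:
{"name": "arm_command", "arguments": {
  "steps": [
    [0.55,0,0,1,0],
    [0.55,0,0,2,0],
    [0.55,0,0,2,0]
  ]
}}

```text
clock: 9.12
eef_pos: [400.0, 216.6, 10.9]
eef_rot: [3.142, 0.0, 0.322]
wrist_force: [0.2, 0.2, -0.5]
finger_gap: 51.8
finger_force: 0.0
```

Request:
{"name": "arm_command", "arguments": {
  "steps": [
    [0.55,0,0,1,0],
    [0.55,0,0,2,0],
    [0.3,0,0,2,0],
    [0.3,0,0,2,0],
    [0.3,0,0,2,0]
  ],
  "force": 25
}}

```text
clock: 9.75
eef_pos: [400.7, 216.9, 9.7]
eef_rot: [-3.142, -0.002, 0.322]
wrist_force: [-1.4, -1.0, 10.2]
finger_gap: 43.2
finger_force: 26.6
```

Gripped: 26.6 N at 43.2 mm, with the tips on the rim. The tips therefore stand about 12 mm above the reported TCP. Lift and carry to above the bearing.

Request:
{"name": "arm_command", "arguments": {
  "steps": [
    [0.3,0,0,-15,0],
    [0.3,0,0,-45,0],
    [0.3,0,0,-80,0],
    [0.3,25,20,-100,0],
    [0.3,60,48,-100,0],
    [0.3,100,81,-100,0],
    [0.3,140,113,-100,0],
    [0.3,180,145,-100,0],
    [0.3,205,165,-100,0],
    [0.3,216,174,-90,0],
    [0.3,216,174,-75,0],
    [0.3,216,174,-65,0],
    [0.3,216,174,-65,0]
  ]
}}

```text
clock: 11.38
eef_pos: [658.8, 120.4, 73.0]
eef_rot: [-3.141, 0.002, 0.323]
wrist_force: [0.5, -0.1, -0.9]
finger_gap: 43.5
finger_force: 26.0
```

Run:
```python
from h import *
np.set_printoptions(precision=1,suppress=True)
s=monitor.read_state(); print(s["eef_pos"],s["finger_gap"],s["finger_force"],s["clock"])
C={n:imaging.camera(n) for n in("top","side")}; ims=[]
for n,c in C.items():
    u=px(c,(660,119,70)).astype(int); ims.append(cv2.resize(c["img"][u[1]-50:u[1]+50,u[0]-50:u[0]+50],(400,400),interpolation=cv2.INTER_CUBIC))
    for t in trace(c,"cover"):
        if np.hypot(*(np.array(t["rect"][:2])-u))<30:
            M=t["region"].astype(float); print(n,t["p"],t["rect"],M.sum())
            for z in(57,67,77): print(z,fit([c],"cover",[M],(660,119),z))
            break
cv2.imwrite("pics/g.png",np.hstack(ims)[:,:,::-1])
```

```text
[658.8 120.4  73. ] 43.50912212958236 26.010419831145555 11.375
side 0.75 [215.1, 249.9, 41.2, 23.4] 507.0
57 ([np.float64(660.5256433486937), np.float64(113.82623434066772)], np.float64(0.9021928297946397))
67 ([np.float64(658.4576780796057), np.float64(122.38448107242583)], np.float64(0.9505201686197161))
77 ([np.float64(656.465197086334), np.float64(130.6135220527649)], np.float64(1.0061801446416831))
```

View pics/g.png

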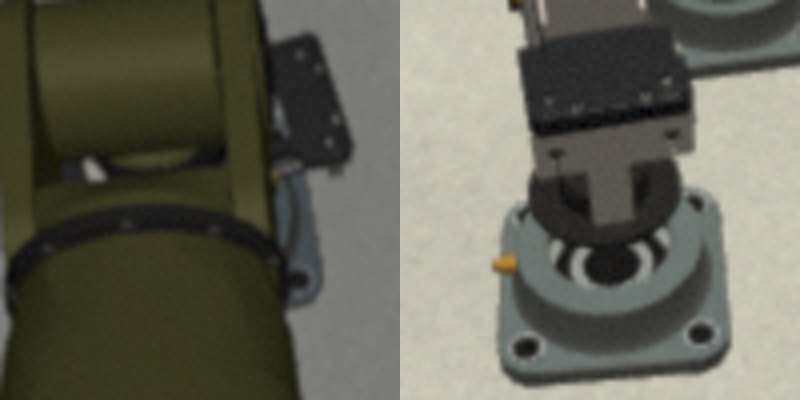

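The side view shows the cover level in the gripper just above and behind the mouth: rim edges at crop x 528–683, front edge at y≈243, hub at 517–700. I compute its centre from the rim edges.

Run:
```python
from h import *
np.set_printoptions(precision=1,suppress=True)
s=monitor.read_state(); print(s["eef_pos"],s["clock"])
c=imaging.camera("side"); u=px(c,(660,119,70)).astype(int)
inv=lambda P: (px(c,P)-u+50+.5)*4+[400,0]
for zo in(60,65.5,70):
  q=np.array([inv(p) for p in np.r_[disc(38,16),disc(38,20)]+[658.8,120.4,zo]]); print(zo,"pred x",q[:,0].min(),q[:,0].max(),"y",q[:,1].min(),q[:,1].max())
q=np.array([inv(p) for p in disc(48,42)+[660,119,0]]); print("hub pred",q.min(0),q.max(0))
from scipy import ndimage
g=c["img"].astype(int).sum(2)
r0=u[1]-50
for col in(u[0]-8,u[0]-4,u[0]+1,u[0]+5,u[0]+9): print(((col-u[0]+50+.5)*4+400),g[u[1]-2:u[1]+16,col])
print("row start crop y",(48+.5)*4)
```

```text
[660.  120.2  74.7] 11.575
60 pred x 528.5318071574719 682.3809163695886 y 136.36343640776 255.84273293266938
65.5 pred x 527.3746778354516 681.9119968183261 y 128.93348236836118 248.4783032410446
70 pred x 526.4202739003163 681.5252692620546 y 122.80712193654142 242.4029507334078
hub pred [514.7 170. ] [702.7 313.6]
570.0 [ 63  65  24  60  89 110 126 129 121 111 110  93  94  82  93 148 176 211]
586.0 [136 119  72  76  75  86 110 115 130 132 120 117  94 184 371 369 252 166]
606.0 [254 246 254 250 258 263 257 205 145 117 113 131  70  59  78  86  87  72]
622.0 [257 256 259 257 261 256 221 158 132 121 130 100  83  92  84  84 105  67]
638.0 [ 69  60  86  97 131 129 130 130 126 123  78 130 303 402 383 296 205 163]
row start crop y 194.0
```

Request:
{"name": "arm_command", "arguments": {
  "steps": [
    [0.3,0,0,8,0],
    [0.3,0,0,18,0],
    [0.3,0,0,25,0],
    [0.3,0,0,28,0],
    [0.3,0,0,28,0],
    [0.3,0,0,28,0]
  ]
}}

```text
clock: 12.38
eef_pos: [660.1, 119.9, 46.3]
eef_rot: [3.142, -0.0, 0.322]
wrist_force: [-0.3, 0.1, -1.2]
finger_gap: 43.4
finger_force: 26.0
```

Request:
{"name": "arm_command", "arguments": {
  "steps": [
    [0.3,0,0,1,0],
    [0.3,0,0,1,0]
  ]
}}

```text
clock: 12.62
eef_pos: [660.0, 119.9, 45.0]
eef_rot: [3.142, -0.0, 0.322]
wrist_force: [0.4, -0.6, -0.7]
finger_gap: 43.2
finger_force: 26.1
```

Request:
{"name": "arm_command", "arguments": {
  "steps": [
    [0.3,0,0,1,0],
    [0.3,0,0,1,0]
  ]
}}

```text
clock: 12.88
eef_pos: [660.0, 119.8, 44.0]
eef_rot: [3.141, -0.0, 0.322]
wrist_force: [0.6, -0.1, 0.2]
finger_gap: 43.2
finger_force: 26.2
```

Request:
{"name": "arm_command", "arguments": {
  "steps": [
    [0.3,0,0,0.5,0],
    [0.3,0,0,0.5,0]
  ]
}}

```text
clock: 13.12
eef_pos: [660.1, 119.8, 43.6]
eef_rot: [3.141, -0.0, 0.322]
wrist_force: [0.0, -1.9, 0.9]
finger_gap: 43.2
finger_force: 26.3
```

Contact is just starting, at the height I predicted. Release, rise and look.

Request:
{"name": "arm_command", "arguments": {
  "steps": [
    [0.6,0,0,0,0],
    [0.7,0,0,0,0],
    [0.8,0,0,0,0],
    [0.85,0,0,0,0],
    [0.9,0,0,-20,0],
    [1,0,0,-60,0],
    [1,-20,40,-110,0],
    [1,-50,80,-140,0],
    [1,-80,130,-150,0],
    [1,-110,180,-150,0]
  ]
}}

```text
clock: 14.38
eef_pos: [612.3, -87.2, 196.3]
eef_rot: [3.14, -0.003, 0.322]
wrist_force: [0.4, -0.6, -0.0]
finger_gap: 94.3
finger_force: 0.0
```

Run:
```python
from h import *
np.set_printoptions(precision=1,suppress=True)
s=monitor.read_state(); print(s["eef_pos"],s["clock"])
C={n:imaging.camera(n) for n in("top","side")}; ims=[]
for n,c in C.items():
    u=px(c,(660,119,55)).astype(int); ims.append(cv2.resize(c["img"][u[1]-40:u[1]+40,u[0]-40:u[0]+40],(400,400),interpolation=cv2.INTER_CUBIC))
    M,p=mask(c,"cover",(660,119,60),20)
    if M is not None:
        MODEL["cv"]=MODEL["cover"][:2]
        for z in(28,36): print(n,round(p,2),M.sum(),z,fit([c],"cv",[M],(660,119),z))
    M,p=mask(c,"driver",(403,-242,40),25)
    if M is not None: print("driver",n,fit([c],"driver",[M],(403,-242),3))
cv2.imwrite("pics/i.png",np.hstack(ims)[:,:,::-1])
```

```text
[612.3 -87.2 196.3] 14.375
top 0.58 827.0 28 ([np.float64(662.624481678009), np.float64(119.20610904693604)], np.float64(0.032401545866230404))
top 0.58 827.0 36 ([np.float64(660.8096251487732), np.float64(118.64892101287839)], np.float64(0.03518505346515874))
driver top ([np.float64(403.7946929931641), np.float64(-241.71017456054665)], np.float64(0.039501070189681894))
side 0.56 809.0 28 ([np.float64(661.2295799851415), np.float64(114.13719585537913)], np.float64(0.0896434717273807))
side 0.56 809.0 36 ([np.float64(659.101318359375), np.float64(121.0223388671875)], np.float64(0.11008991977507937))
driver side ([np.float64(402.967698097229), np.float64(-241.71122598648066)], np.float64(0.10657016733394929))
```

View pics/i.png

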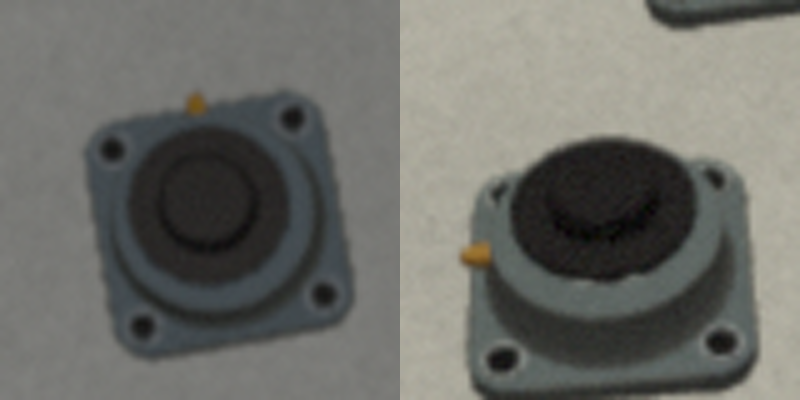

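The cover sits level and centred on the raised mouth at about (660.4,119), with its rim at crop (207,205) in the top view. The driver is still at (403.4,-241.7). Now I fetch it, allowing for the 31.5 mm height offset.

Request:
{"name": "arm_command", "arguments": {
  "steps": [
    [1,-30,10,0,0],
    [1,-75,25,0,0],
    [1,-125,41,0,0],
    [1,-175,57,10,0],
    [1,-220,72,30,0],
    [1,-240,78,50,0],
    [1,-247,80.5,60,0],
    [1,-247,80.5,60,0],
    [1,-247,80.5,60,0]
  ],
  "force": 60
}}

```text
clock: 15.8
eef_pos: [404.7, -239.7, 134.1]
eef_rot: [3.141, -0.001, 0.323]
wrist_force: [-0.4, 0.3, 0.4]
finger_gap: 93.8
finger_force: 0.0
```

Request:
{"name": "arm_command", "arguments": {
  "steps": [
    [1,-1.5,1,30,0],
    [1,-1.5,1,65,0],
    [1,-1.5,1,90,0],
    [1,-1.5,1,98,0],
    [1,-1.5,1,100,0],
    [1,-1.5,1,100,0],
    [0.6,-1.5,1,100,0],
    [0.4,-1.5,1,100,0],
    [0.4,-1.5,1,100,0]
  ]
}}

```text
clock: 16.92
eef_pos: [402.6, -241.6, 33.7]
eef_rot: [3.141, -0.0, 0.322]
wrist_force: [0.2, -0.2, -0.9]
finger_gap: 67.5
finger_force: 0.0
```

Request:
{"name": "arm_command", "arguments": {
  "steps": [
    [0.2,0,0,0,0],
    [0.2,0,0,0,0],
    [0.2,0,0,0,0],
    [0.2,0,0,0,0]
  ]
}}

```text
clock: 17.42
eef_pos: [402.6, -241.7, 33.5]
eef_rot: [3.141, -0.0, 0.322]
wrist_force: [1.0, -1.4, -0.5]
finger_gap: 29.3
finger_force: 60.0
```

Gripped firmly at 29.3 mm and 60 N. Lift and carry to above the cover.

Request:
{"name": "arm_command", "arguments": {
  "steps": [
    [0.2,0,0,-15,0],
    [0.2,0,0,-50,0],
    [0.2,0,0,-95,0],
    [0.2,20,-15,-125,0],
    [0.2,55,-40,-135,0],
    [0.2,100,-73,-135,0],
    [0.2,145,-105,-135,0],
    [0.2,190,-138,-135,0],
    [0.2,235,-171,-135,0],
    [0.2,280,-203,-135,0],
    [0.2,320,-232,-130,0],
    [0.2,345,-250,-115,0],
    [0.2,358,-260,-100,0],
    [0.2,358,-260,-95,0],
    [0.2,358,-260,-95,0],
    [0.2,358,-260,-95,0]
  ]
}}

```text
clock: 19.42
eef_pos: [660.0, 117.6, 129.6]
eef_rot: [3.141, -0.001, 0.321]
wrist_force: [-0.3, 0.1, -3.6]
finger_gap: 29.7
finger_force: 60.0
```

Run:
```python
from h import *
s=monitor.read_state(); print(s["eef_pos"],s["eef_rot"],s["wrist_force"],s["clock"])
c=imaging.camera("side"); z0=s["eef_pos"][2]-30.5; print("mouth z",z0)
MODEL["cup"]=MODEL["driver"][:1]
M,p=mask(c,"driver",(660,119,z0+30),30)
u=px(c,(660,119,80)).astype(int); im=cv2.resize(c["img"][u[1]-50:u[1]+50,u[0]-50:u[0]+50],(500,500),interpolation=cv2.INTER_CUBIC)[:,:,::-1].copy()
for P,xy,z in((disc(36,0),s["eef_pos"][:2],z0),(disc(38,20),(660.4,119),36)):
    for q in P: cv2.circle(im,tuple(int(a) for a in (px(c,q+[*xy,z])-u+50.5)*5),2,(0,0,255),-1)
cv2.imwrite("pics/j.png",im)
if M is not None: print(p,M.sum(),fit([c],"cup",[M],s["eef_pos"][:2],z0))
```

```text
[659.99344508 117.60589964 129.61344871] [ 3.14132961e+00 -1.07049632e-03  3.21038183e-01] [-0.33322516  0.10063778 -3.57556664] 19.425
mouth z 99.11344871105118
0.65 981.0 ([np.float64(660.4912401830428), np.float64(118.49950392127063)], np.float64(0.28402390517878917))
```

View pics/j.png

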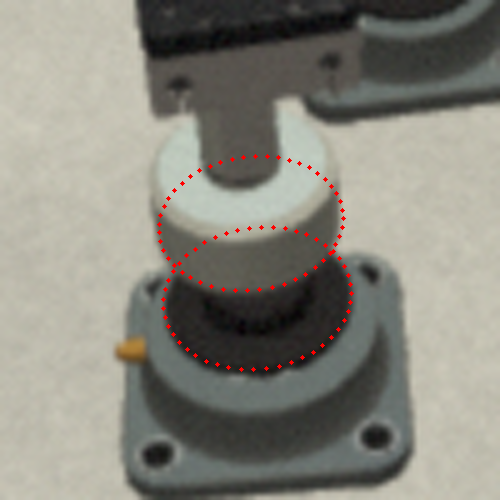

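The driver hangs upright over the cover. The projected mouth matches its lower rim (crop 157–343), and the predicted cover rim matches too. Lowering over the dome with a force check.

Request:
{"name": "arm_command", "arguments": {
  "steps": [
    [0.2,1,-1,8,0],
    [0.2,1,-1,16,0],
    [0.2,1,-1,24,0],
    [0.2,1,-1,29,0],
    [0.2,1,-1,34,0],
    [0.2,1,-1,38,0],
    [0.2,1,-1,40,0],
    [0.2,1,-1,40,0]
  ]
}}

```text
clock: 20.52
eef_pos: [660.6, 119.6, 88.4]
eef_rot: [-3.142, 0.0, 0.322]
wrist_force: [-0.5, -0.1, -4.4]
finger_gap: 29.5
finger_force: 60.0
```

Free so far, with only the driver's 4 N weight on the wrist. Now I press slowly.

Request:
{"name": "arm_command", "arguments": {
  "steps": [
    [0.2,0,0,0.7,0],
    [0.2,0,0,1.4,0],
    [0.2,0,0,2.1,0],
    [0.2,0,0,2.8,0],
    [0.2,0,0,3.5,0],
    [0.2,0,0,3.5,0]
  ]
}}

```text
clock: 21.28
eef_pos: [660.7, 119.5, 85.1]
eef_rot: [3.141, -0.0, 0.322]
wrist_force: [0.5, 0.0, -0.5]
finger_gap: 29.7
finger_force: 60.0
```

Request:
{"name": "arm_command", "arguments": {
  "steps": [
    [0.2,0,0,0.5,0],
    [0.2,0,0,1,0],
    [0.2,0,0,1.5,0],
    [0.2,0,0,2,0],
    [0.2,0,0,2,0]
  ]
}}

```text
clock: 21.9
eef_pos: [660.9, 119.6, 83.4]
eef_rot: [3.141, -0.001, 0.322]
wrist_force: [0.5, -0.9, 4.4]
finger_gap: 29.6
finger_force: 60.0
```

Request:
{"name": "arm_command", "arguments": {
  "steps": [
    [0.2,0,0,0.5,0],
    [0.2,0,0,1,0],
    [0.2,0,0,1.5,0],
    [0.2,0,0,2,0],
    [0.2,0,0,2,0]
  ]
}}

```text
clock: 22.52
eef_pos: [660.0, 119.6, 79.9]
eef_rot: [-3.141, 0.002, 0.322]
wrist_force: [-0.1, -1.0, -3.2]
finger_gap: 29.4
finger_force: 60.0
```

Request:
{"name": "arm_command", "arguments": {
  "steps": [
    [0.2,0,0,0.5,0],
    [0.2,0,0,1,0],
    [0.2,0,0,1.5,0],
    [0.2,0,0,2,0],
    [0.2,0,0,2.5,0],
    [0.2,0,0,3,0],
    [0.2,0,0,3,0]
  ]
}}

```text
clock: 23.4
eef_pos: [660.6, 119.6, 77.9]
eef_rot: [-3.142, 0.0, 0.322]
wrist_force: [0.3, 0.2, -4.2]
finger_gap: 29.6
finger_force: 60.0
```

Request:
{"name": "arm_command", "arguments": {
  "steps": [
    [0.2,0,0,0.5,0],
    [0.2,0,0,1,0],
    [0.2,0,0,1.5,0],
    [0.2,0,0,2,0],
    [0.2,0,0,2,0]
  ]
}}

```text
clock: 24.02
eef_pos: [660.7, 119.6, 76.5]
eef_rot: [3.142, -0.0, 0.322]
wrist_force: [-2.0, -1.0, 2.7]
finger_gap: 29.4
finger_force: 60.0
```

Request:
{"name": "arm_command", "arguments": {
  "steps": [
    [0.2,0,0,0.5,0],
    [0.2,0,0,1,0],
    [0.2,0,0,1,0]
  ]
}}

```text
clock: 24.4
eef_pos: [660.8, 119.6, 76.5]
eef_rot: [3.141, -0.001, 0.322]
wrist_force: [-7.9, -0.8, 10.9]
finger_gap: 29.4
finger_force: 60.0
```

There is a hard stop at 76.5, exactly the predicted home height. I seat it a bit firmer.

Request:
{"name": "arm_command", "arguments": {
  "steps": [
    [0.2,0,0,0.5,0],
    [0.2,0,0,1,0],
    [0.2,0,0,1.5,0],
    [0.2,0,0,1.5,0],
    [0.2,0,0,1.5,0]
  ]
}}

```text
clock: 25.02
eef_pos: [660.9, 119.6, 76.4]
eef_rot: [3.141, -0.002, 0.322]
wrist_force: [-13.4, -3.3, 22.8]
finger_gap: 29.1
finger_force: 60.0
```

Home at 27 N. Lifting the driver straight off and returning to the mat.

Request:
{"name": "arm_command", "arguments": {
  "steps": [
    [0.2,0,0,-3,0],
    [0.2,0,0,-8,0],
    [0.2,0,0,-18,0],
    [0.2,0,0,-35,0],
    [0.2,0,0,-60,0],
    [0.2,-15,11,-90,0],
    [0.2,-50,36,-100,0],
    [0.2,-95,69,-100,0],
    [0.2,-140,102,-100,0],
    [0.2,-185,135,-100,0],
    [0.2,-230,168,-100,0],
    [0.2,-275,201,-100,0],
    [0.2,-315,231,-90,0],
    [0.2,-345,253,-60,0],
    [0.2,-358,262,-30,0],
    [0.2,-360,264,0,0],
    [0.2,-360,264,15,0],
    [0.2,-360,264,20,0],
    [0.2,-360,264,20,0],
    [0.2,-360,264,20,0]
  ]
}}

```text
clock: 27.52
eef_pos: [403.1, -244.9, 54.4]
eef_rot: [3.14, -0.001, 0.322]
wrist_force: [0.3, -0.5, -4.2]
finger_gap: 29.5
finger_force: 60.0
```

Run:
```python
from h import *
np.set_printoptions(precision=1,suppress=True)
s=monitor.read_state(); print(s["eef_pos"],s["eef_rot"],s["wrist_force"],s["clock"])
MODEL["cv"]=MODEL["cover"][:2]
for n in("top","side"):
    c=imaging.camera(n)
    M,p=mask(c,"cover",(660,119,50),20)
    if M is not None:
        for z in(26,36): print(n,round(p,2),M.sum(),z,fit([c],"cv",[M],(660,119),z))
```

```text
[ 403.1 -244.9   54.4] [ 3.1 -0.   0.3] [ 0.3 -0.5 -4.2] 27.525
top 0.83 804.0 26 ([np.float64(661.3175621032715), np.float64(118.2799606323242)], np.float64(0.041508145546775926))
top 0.83 804.0 36 ([np.float64(659.3684301376345), np.float64(117.53158378601074)], np.float64(0.05067310506292069))
side 0.96 885.0 26 ([np.float64(660.1267331014387), np.float64(120.17397916479963)], np.float64(0.03108452420516229))
side 0.96 885.0 36 ([np.float64(657.9319744110107), np.float64(128.22724533081055)], np.float64(0.04233521657250471))
```

The cover is consistent with home: both cameras agree at z = 26 mm. Setting the driver down.

Request:
{"name": "arm_command", "arguments": {
  "steps": [
    [0.2,0,0,8,0],
    [0.2,0,0,15,0],
    [0.2,0,0,18.5,0],
    [0.2,0,0,19.5,0],
    [0.2,0,0,20,0],
    [0.2,0,0,20,0]
  ]
}}

```text
clock: 28.48
eef_pos: [402.7, -244.8, 33.6]
eef_rot: [3.141, -0.0, 0.322]
wrist_force: [-0.4, 0.1, -3.5]
finger_gap: 29.5
finger_force: 60.0
```

Request:
{"name": "arm_command", "arguments": {
  "steps": [
    [0.2,0,0,0.5,0],
    [0.2,0,0,1,0],
    [0.2,0,0,1,0]
  ]
}}

```text
clock: 28.85
eef_pos: [402.7, -244.8, 33.4]
eef_rot: [3.141, -0.0, 0.322]
wrist_force: [-5.1, 3.2, 11.1]
finger_gap: 29.4
finger_force: 60.0
```

Down on the mat. Release and withdraw straight up.

Request:
{"name": "arm_command", "arguments": {
  "steps": [
    [0.2,0,0,-0.5,0],
    [0.35,0,0,-0.5,0],
    [0.5,0,0,-0.5,0],
    [0.7,0,0,-0.5,0],
    [0.8,0,0,-0.5,0],
    [0.8,0,0,-0.5,0],
    [0.8,0,0,-20,0],
    [0.8,0,0,-60,0],
    [0.8,0,0,-110,0],
    [0.8,0,0,-150,0],
    [0.8,-10,50,-160,0],
    [0.8,-30,110,-160,0],
    [0.8,-50,170,-160,0],
    [0.8,-50,220,-160,0],
    [0.8,-50,220,-160,0]
  ]
}}

```text
clock: 30.72
eef_pos: [424.3, -471.4, 190.4]
eef_rot: [-3.14, 0.001, 0.32]
wrist_force: [-0.3, -0.0, -0.1]
finger_gap: 75.2
finger_force: 0.0
```

Run:
```python
from h import *
np.set_printoptions(precision=1,suppress=True)
s=monitor.read_state(); print(s["eef_pos"],s["finger_force"],s["clock"])
MODEL["cv"]=MODEL["cover"][:2]; ims=[]
for n in("top","side"):
    c=imaging.camera(n); ims.append(cv2.resize(c["img"],(400,300)) if 0 else c["img"][100:340,140:440])
    for m,mm,x0,z,yaw in(("driver","driver",(403,-245),3,None),("cover","cv",(660,119),26,None),("small_driver","small_driver",(432,0),0,None)):
        M,p=mask(c,m,(*x0,40),20)
        if M is not None: print(n,m,round(p,2),fit([c],mm,[M],x0,z,yaw))
cv2.imwrite("pics/k.png",np.hstack(ims)[:,:,::-1])
```

```text
[ 424.3 -471.4  190.4] 0.0 30.725
top driver 0.61 ([np.float64(404.2540283203125), np.float64(-244.34155273437506)], np.float64(0.047655259822560206))
top cover 0.59 ([np.float64(661.4412841796875), np.float64(119.982177734375)], np.float64(0.08122004357298473))
top small_driver 0.64 ([np.float64(432.15821409225475), np.float64(-0.6501474380493165)], np.float64(0.051387827858416085))
side driver 0.97 ([np.float64(403.39672470092773), np.float64(-242.73380088806152)], np.float64(0.10224197233310738))
side cover 0.84 ([np.float64(659.6832656860352), np.float64(120.0060920715332)], np.float64(0.06079831932773109))
side small_driver 0.59 ([np.float64(431.1673774719239), np.float64(-0.884218215942383)], np.float64(0.13386367880485528))
```

View pics/k.png

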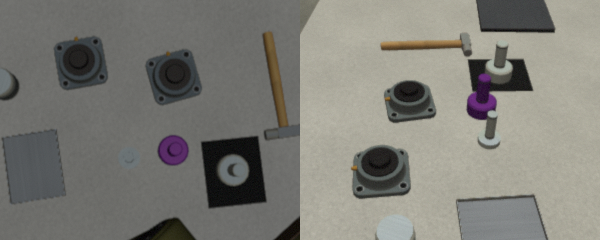

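The picture shows both bearings closed alike, at side-crop (380,165) and (408,95). The driver stands upright on the mat at (499,65), and the small driver, tin and hammer are in place. Handing in.

```bash
python3 -c "
from cell import job; print(job.sign_off())"
```

```text
the job is handed in; nothing more can be done
None
```

The cover is pressed home in the left bearing with the cup driver, the driver is back upright on its mat, and the job was handed in at about 31 s; sign-off returned no verdict.

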